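# Push, twist and hold a lamp in a bench lamp tester

### The arm

A 6-joint arm with a two-finger parallel gripper is mounted at the origin on the work surface. World frame = base frame: x ahead of the robot, y to its left, z up, the work surface at z = 0. Lengths are in mm, angles in degrees, forces in N, time in s.
With the tool pointing down it reaches from about 300 to 850 mm from the base axis. Payload 4.2 kg.
Tool frame: the origin (TCP) lies at the very end of the fingers, on their centre line; the grasp point (between the pads) lies 19 mm behind it (env.grasp_offset is the distance from the TCP to the grasp point, in mm); z points along the fingers, y is the line along which they close (so a half turn about z gives the same grasp; the last joint's range is limited). The gripper opens to 91 mm and grips with 3 to 60 N. Pads are 32 mm wide; open, the fingers measure 118 mm over their backs; the gripper's body (76 mm by 178 mm) begins 60 mm behind the grasp point.
Start: joints at [-1.146, 18.312, 89.639, -0, 72.044, -1.146], TCP at [575.016, 0, 213.976] pointing down, gripper open.
Joint ranges: [-177.97, 177.97], [-48.28, 115.42], [12.27, 149.76], [-77.06, 257.06], [2.81, 150.46], [-146.56, 146.56]. Speed limits (degrees/s): [147.25, 147.25, 180, 180, 180, 180].

### API

Orientations are given as [roll, pitch, yaw] about the fixed x, y, z axes, in that order (R = Rz(yaw) Ry(pitch) Rx(roll)).
In Python, from workcell import env gives the robot as it stands. The module is installed in compiled form; this text tells all that it offers.
- The arm moves only by the tool send_rows, never from a script. Its argument "motion" is a list of rows, each an object of numbers: "tx", "ty", "tz": the shift along the tool's x, y, z in units of 500 mm (1.0 is 500 mm); "rx", "ry", "rz": the turn, a rotation vector about the tool's x, y, z in units of 30 degrees (1.0 is 30 degrees); "gripper": the closure, from -1 (fully open) to 1 (shut). In form: [{"tx": .., "ty": .., "tz": .., "rx": .., "ry": .., "rz": .., "gripper": ..}, ...]. A call has 1 to 12 rows; each row shifts and turns the commanded pose from where the row before left it, along the tool's axes as they then stand; what a row does not reach is not made up. A row lasts 1/8 s, in which the tool goes at most 62.5 mm and 10.7 degrees, less where a joint would pass 70% of its speed; a pose out of reach is approached as far as the arm can. A call with a number of a shift or a turn outside -1 to 1 is refused whole. A call with a gripper value outside its range is refused whole. The fingers move at their own pace and stop on an object; "grip_force" is the grip in N (left out, the last holds). Time passes only in rows, so rows that do not move let the fingers close. It gives the time, the measured TCP pose, the force, the opening and the grip force at its end, in the units of the state.
- env.state(): the state, without advancing time (a new reading comes with each control period).
- env.grab_frame(name): name is "scene" or "side" or "wrist"; returns a dict with "frame" (384x512x3 uint8, red, green, blue), "vertical_fov" (degrees; the focal length in pixels is half the picture's height over the tangent of half this angle, whatever the lens; pixels are square), "cx", "cy" (the principal point, pixels), "rvec" (rotation vector, rad) and "tvec" (3), from world to camera coordinates, as OpenCV has them; the wrist camera has in their place "T_tool_cam" (4x4, takes a point from camera to tool coordinates, whose origin is the TCP and whose axes are the flange's). Camera axes: x right, y down, z forward; pixel columns grow to the right and rows downward; lengths in mm; the calibration is good to about 2 mm. A picture is of the moment at which its call begins: read the wrist's pose just before it. There is no depth.
- env.job_done(): hands the job in; it is judged then, once.
The state is a dict: "time_s": time; "qpos": joint angles; "qvel": joint speeds; "effort": joint torques, N m; "ee_pos": TCP position; "ee_rot": TCP orientation; "force": force on the tool from outside, world axes, zero at the start; "torque": the same for the moment, N m; "gripper_width": finger opening in mm; "gripper_force": force on a finger pad.
Only numpy, scipy, OpenCV 4.12 (cv2) and the standard library are available. Lean on these libraries where they do the work, as an engineer would, in place of code of your own. Each camera call takes 0.05 s, during which the arm holds its last target. There are 200 camera calls.

### The job

Test the white-domed lamp: stand it contact end down in the socket of the blue lamp tester with its two lugs in the two slots, push it down fully home against the spring, then twist it clockwise (seen from above) about a quarter turn, right round to the stop. The socket springs back if let go, so finish while still gripping the lamp, pressed fully home and turned to the stop. Leave the orange lamp, the screwdriver and the jar where they are.

Things in the scene. Friction and masses are not known exactly. Their poses are not given: they have to be found in the camera images.
- lamp_center (a point): White-domed LED lamp (loose, about 110 g), standing upright on the bench, 87 mm tall. Point: centre of its grey finned grip body, on the axis, 51 mm above the underside; z up to the dome. The grip body is 42 mm along x, 34 mm along y, 42 mm tall (point +-21 mm); grip it by the flats facing +y and -y. The 41 mm wide dome is the top 15 mm.
- lamp_foot (a point): Centre of the white lamp's underside (contact end); axes as lamp_center. The brass barrel, 30 mm diameter, rises 30 mm from here to the grip body. Two lugs stand out along +x and -x at the very foot: 7 mm wide, 8 mm tall, tips 21 mm from the axis; a yellow mark on the grip body's end face is above each. The lamp is the same after half a turn.
- socket_mouth (a point): Centre of the socket mouth in the top face of the blue tester; z up. Round bore of 35 mm diameter with two entry slots for the lugs along +x and -x, each 12 mm wide, reaching 24 mm from the axis, a yellow bar outside each. The slotted ring is 10 mm thick; lugs can turn only wholly below it. The foot meets a sprung carrier 15 mm below the mouth and is 23 mm below it fully home.
- tester: The lamp tester, a fixed blue steel box with the socket in the middle of its flat top: 150 mm along x, 170 mm along y, 75 mm tall. Origin: centre of its underside, on the bench, on the socket's axis; same axes as the socket. With the lamp fully home the grip body is 7 mm above the top.
- plunger (a joint): How far the sprung carrier in the socket is pressed down, in m: 0 at rest, 0.008 fully home. The spring pushes up with about 4 N at rest and 9 N fully home. The lugs pass below the slotted ring at about 0.003.
- carrier (a joint): Clockwise turn (seen from above) of the carrier, which the lugs engage, in rad: 0 at rest (lugs in line with the slots), stop at 1.35. A torsion spring turns it back, about 0.04 Nm at 0 and 0.14 Nm at the stop. The lugs have play in it: the lamp turns up to about 1.5 rad to bring it to the stop.
- old_lamp_center (a point): The orange-domed lamp, a bystander of the same shape and size as the white one, standing upright; same point and axes as lamp_center.
- driver: A screwdriver lying on the bench, a bystander, about 200 mm long along its x axis, handle to -x.
- jar_mid (a point): A jar with a red cap, a bystander, 56 mm diameter, 70 mm tall; the point is at its centre, half-way up.

How it is judged:
By the outcome, as a careful person would: the job done as asked, in the order asked, and still so for the second after the job is handed in, while the arm keeps its last pose, push and grip.
It also fails if it takes over 48 s, if anything falls off the work surface, if the arm or the gripper's body presses on something with over 40 N, if the wrist force passes 120 N, or if a joint passes its speed limit or range.

## Working session

There is one attempt and no reset: what is moved stays moved. The work goes in short steps, Python scripts to look and compute and a tool call to move; the robot and the scene stay as the last step left them, time stands still between calls to the robot, and variables do not carry over. Pictures are saved under pics/ and viewed, at most 10 in all, crops included, and the job is handed in when it is done.

Besides the shell and the picture viewer there is one more tool, called after "Request:" as name(argument=value, ...) on one line, values as JSON. send_rows: Moves the arm, as the interface text tells. Shifts and turns lie within -1 to 1; 1 stands for 500 mm of shift or 30 degrees of turn. Its arguments: {"type":"object","properties":{"motion":{"type":"array"},"grip_force":{"type":"number"}},"required":["motion"]}

```bash
mkdir -p pics; cat > h.py <<'E'
import numpy as np,cv2
from workcell import env
from scipy.spatial.transform import Rotation as R
def K(f):
    h,w=f["frame"].shape[:2]; fl=h/2/np.tan(np.radians(f["vertical_fov"])/2)
    return np.array([[fl,0,f["cx"]],[0,fl,f["cy"]],[0,0,1]])
def ray(f,uv,st=None):
    d=np.linalg.inv(K(f))@[uv[0],uv[1],1]
    if "rvec" in f:
        M=cv2.Rodrigues(np.array(f["rvec"],float))[0]; t=np.array(f["tvec"],float).ravel()
        return -M.T@t,M.T@d
    T=np.array(f["T_tool_cam"]); Rt=R.from_euler('xyz',st["ee_rot"],degrees=True).as_matrix()
    return Rt@T[:3,3]+st["ee_pos"],Rt@T[:3,:3]@d
def atz(f,uv,z,st=None):
    o,d=ray(f,uv,st); return o+d*(z-o[2])/d[2]
E
python3 - <<'E'
from h import *
import pickle
s=env.state();print(s)
for n in("scene","side","wrist"):
    st=env.state();f=env.grab_frame(n);cv2.imwrite(f"pics/{n}.png",f["frame"][:,:,::-1]);pickle.dump((st,f),open(n+".pkl","wb"))
    print({k:v for k,v in f.items() if k!="frame"})
a=[cv2.imread(f"pics/{n}.png") for n in("scene","side")]
E
```

```text
{'time_s': 0.0, 'qpos': array([-1.14580896e+00,  1.83504789e+01,  8.97055346e+01, -2.29831533e-03,
        7.20429184e+01, -1.14572750e+00]), 'qvel': array([ 0.07362625, -0.01459049,  0.02536218, -0.03066356, -0.05882396,
       -0.06282467]), 'effort': array([-5.01459035e-04, -4.12465632e+01, -2.31973493e+01,  7.28826877e-02,
        4.58198413e-02, -1.41870069e-04]), 'ee_pos': array([ 5.74504702e+02, -1.06786516e-03,  2.13137828e+02]), 'ee_rot': array([-1.79901044e+02,  2.06514240e-04,  9.00006292e+01]), 'force': array([-0.34101117,  0.20906178, -0.49354188]), 'torque': array([-0.00563065,  0.05229418, -0.0058768 ]), 'gripper_force': 0.0, 'gripper_width': 90.99486487581761}
{'vertical_fov': 43.5221741145493, 'cx': 253.33286584493348, 'cy': 199.60188202668547, 'rvec': array([ 1.7584629 ,  1.58860121, -0.76763816]), 'tvec': array([-140.55943439, -316.56811221, 1391.0256914 ])}
{'vertical_fov': 48.46838986410197, 'cx': 250.43162573313626, 'cy': 192.44904519928556, 'rvec': array([ 0.24082863, -2.7250199 ,  1.39748812]), 'tvec': array([636.02251311,  92.60799756, 923.29835256])}
{'vertical_fov': 62.6133508950181, 'cx': 248.20638604106253, 'cy': 190.5965189479772, 'T_tool_cam': array([[-9.19393226e-05, -9.61314913e-01, -2.75451681e-01,
         7.85211853e+01],
       [ 9.99999940e-01,  3.30679554e-06, -3.45317148e-04,
         1.89778214e+00],
       [ 3.32869387e-04, -2.75451696e-01,  9.61314856e-01,
        -1.70092102e+02],
       [ 0.00000000e+00,  0.00000000e+00,  0.00000000e+00,
         1.00000000e+00]])}
```

View pics/scene.png

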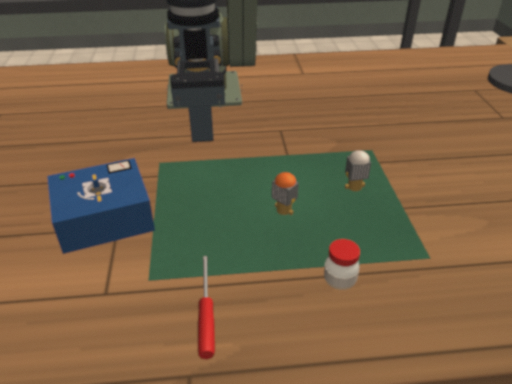

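View pics/wrist.png

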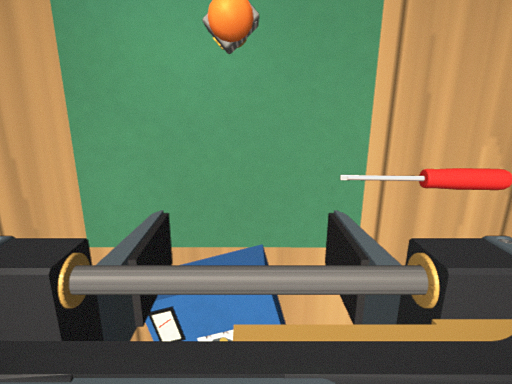

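The scene view shows the white lamp with its dome at about (358,157) and foot at (356,187), the tester socket at (96,187), and the orange lamp at (286,180). The wrist view shows the orange lamp at (231,20) and the tester partly hidden by the gripper.

```bash
python3 - <<'E'
from h import *
import pickle
st,f=pickle.load(open("scene.pkl","rb"))
for n,uv,z in(("foot",(356,187),3),("dome",(358,157),80),("socket",(96,187),75),("orange",(287,180),78),("jar",(344,250),70),("c1",(49,198),75),("c2",(63,246),0),("c3",(151,203),75),("c4",(135,162),75)):print(n,atz(f,uv,z).round(0))
E
```

```text
foot [502. 310.   3.]
dome [503. 304.  80.]
socket [ 543. -211.   75.]
orange [563. 150.  78.]
jar [751. 214.  70.]
c1 [ 568. -291.   75.]
c2 [ 618. -274.    0.]
c3 [ 602. -104.   75.]
c4 [ 466. -145.   75.]
```

View pics/side.png

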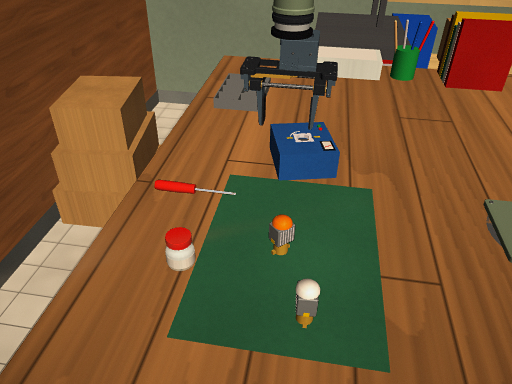

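Request:
send_rows(motion=[{"tx":-0.106,"ty":-0.016},{"tx":-0.106,"ty":-0.016},{"tx":-0.106,"ty":-0.016},{"tx":-0.106,"ty":-0.016},{},{},{}])

```text
invalid input at $.motion[0]: expected keys tx, ty, tz, rx, ry, rz, gripper
```

```bash
python3 - <<'E'
from h import *
import pickle
st=env.state();f=env.grab_frame("wrist");pickle.dump((st,f),open("w2.pkl","wb"));print(st["ee_pos"],st["ee_rot"],st["time_s"])
cv2.imwrite("pics/w2.png",cv2.resize(f["frame"][80:280,130:400,::-1],None,fx=2.9,fy=2.9,interpolation=cv2.INTER_CUBIC))
E
```

```text
[5.74628730e+02 8.92020722e-03 2.13339617e+02] [-1.79925556e+02 -4.29828031e-04  9.00033042e+01] 0.15
```

View pics/w2.png

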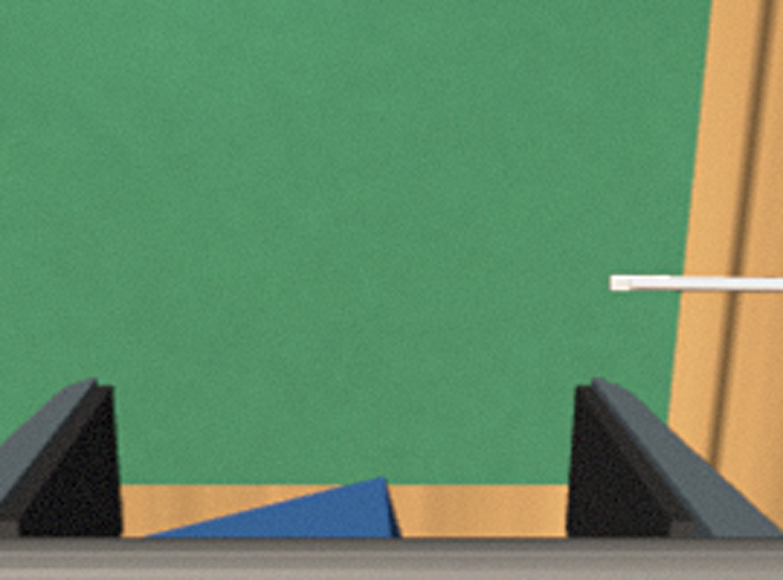

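Request:
send_rows(motion=[{"tx":0.116,"ty":-0.009},{"tx":0.116,"ty":-0.009},{"tx":0.116,"ty":-0.009},{"tx":0.116,"ty":-0.009},{"tx":0.116,"ty":-0.009},{"tx":0.116,"ty":-0.009},{"tx":0.116,"ty":-0.009},{"tx":0.116,"ty":-0.009},{"tx":0.116,"ty":-0.009},{},{},{}])

```text
invalid input at $.motion[0]: expected keys tx, ty, tz, rx, ry, rz, gripper
```

```bash
python3 - <<'E'
from h import *
import pickle
st=env.state();f=env.grab_frame("wrist");pickle.dump((st,f),open("w3.pkl","wb"));print(st["ee_pos"],st["ee_rot"],st["time_s"])
cv2.imwrite("pics/w3.png",cv2.resize(f["frame"][80:280,130:400,::-1],None,fx=2.9,fy=2.9,interpolation=cv2.INTER_CUBIC))
E
```

```text
[5.74710577e+02 1.70231697e-02 2.13439399e+02] [-1.79940155e+02 -1.01978230e-03  9.00011074e+01] 0.2
```

View pics/w3.png

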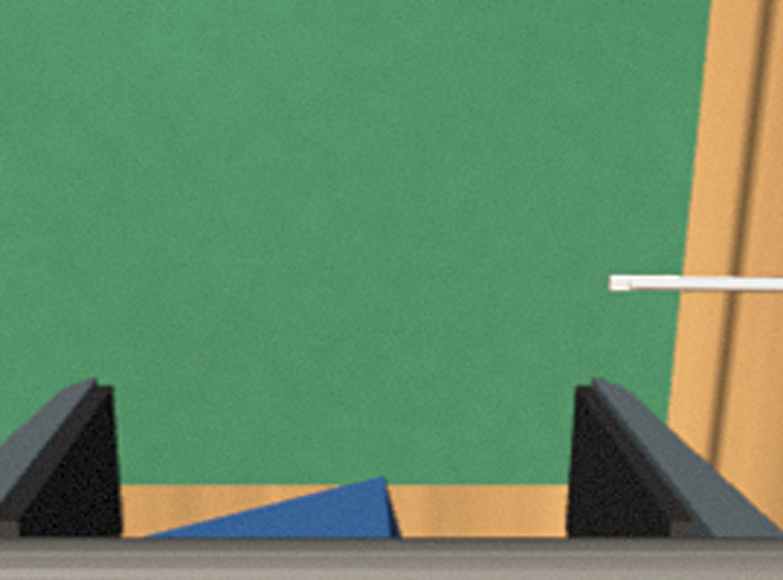

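Both moves were refused because every row needs all seven keys, so these two pictures only show the mat and a corner of the tester. I'll resend with full rows.

Request:
send_rows(motion=[{"tx":-0.106,"ty":-0.016,"tz":0,"rx":0,"ry":0,"rz":0,"gripper":-1},{"tx":-0.106,"ty":-0.016,"tz":0,"rx":0,"ry":0,"rz":0,"gripper":-1},{"tx":-0.106,"ty":-0.016,"tz":0,"rx":0,"ry":0,"rz":0,"gripper":-1},{"tx":-0.106,"ty":-0.016,"tz":0,"rx":0,"ry":0,"rz":0,"gripper":-1},{"tx":0,"ty":0,"tz":0,"rx":0,"ry":0,"rz":0,"gripper":-1},{"tx":0,"ty":0,"tz":0,"rx":0,"ry":0,"rz":0,"gripper":-1},{"tx":0,"ty":0,"tz":0,"rx":0,"ry":0,"rz":0,"gripper":-1}])

```text
time_s: 1.12
ee_pos: [543.2, -210.8, 214.0]
ee_rot: [-180.0, -0.0, 90.1]
force: [-0.8, 0.9, 0.0]
gripper_width: 91.4
gripper_force: 0.0
```

```bash
python3 - <<'E'
from h import *
import pickle
st=env.state();f=env.grab_frame("wrist");pickle.dump((st,f),open("w2.pkl","wb"));print(st["ee_pos"],st["ee_rot"],st["time_s"])
cv2.imwrite("pics/w4.png",cv2.resize(f["frame"][80:280,130:400,::-1],None,fx=2.9,fy=2.9,interpolation=cv2.INTER_CUBIC))
E
```

```text
[ 543.20202019 -210.79236965  213.96535269] [-1.79998851e+02 -2.22562098e-02  9.00885822e+01] 1.125
```

View pics/w4.png

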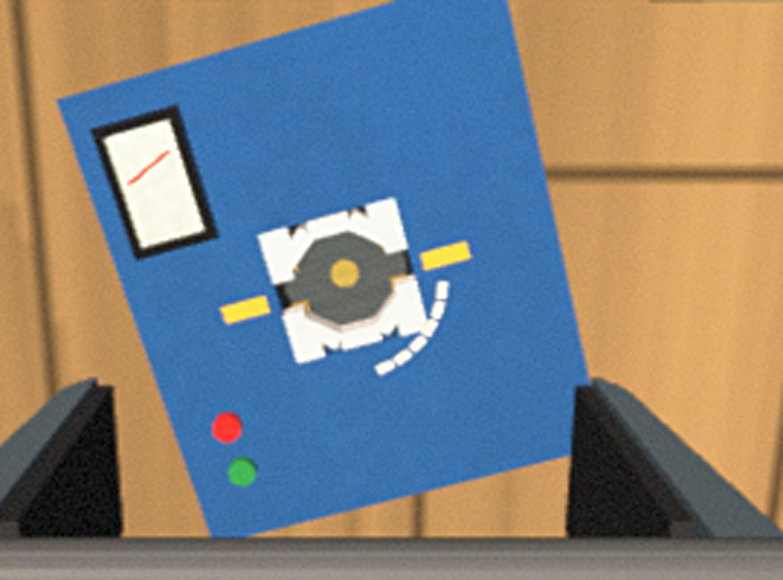

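Request:
send_rows(motion=[{"tx":0.116,"ty":-0.009,"tz":0,"rx":0,"ry":0,"rz":0,"gripper":-1},{"tx":0.116,"ty":-0.009,"tz":0,"rx":0,"ry":0,"rz":0,"gripper":-1},{"tx":0.116,"ty":-0.009,"tz":0,"rx":0,"ry":0,"rz":0,"gripper":-1},{"tx":0.116,"ty":-0.009,"tz":0,"rx":0,"ry":0,"rz":0,"gripper":-1},{"tx":0.116,"ty":-0.009,"tz":0,"rx":0,"ry":0,"rz":0,"gripper":-1},{"tx":0.116,"ty":-0.009,"tz":0,"rx":0,"ry":0,"rz":0,"gripper":-1},{"tx":0.116,"ty":-0.009,"tz":0,"rx":0,"ry":0,"rz":0,"gripper":-1},{"tx":0.116,"ty":-0.009,"tz":0,"rx":0,"ry":0,"rz":0,"gripper":-1},{"tx":0.116,"ty":-0.009,"tz":0,"rx":0,"ry":0,"rz":0,"gripper":-1},{"tx":0,"ty":0,"tz":0,"rx":0,"ry":0,"rz":0,"gripper":-1},{"tx":0,"ty":0,"tz":0,"rx":0,"ry":0,"rz":0,"gripper":-1},{"tx":0,"ty":0,"tz":0,"rx":0,"ry":0,"rz":0,"gripper":-1}])

```text
time_s: 2.68
ee_pos: [502.5, 309.0, 214.1]
ee_rot: [180.0, 0.0, 89.9]
force: [0.1, -0.2, -0.7]
gripper_width: 91.0
gripper_force: 0.0
```

The tester is seen from above, with its socket centre near crop (345,282) and yellow bars centred at (245,309) and (446,256). The white plate's corners are at (259,235), (397,198), (428,330) and (297,362).

```bash
python3 - <<'E'
from h import *
import pickle
st=env.state();f=env.grab_frame("wrist");pickle.dump((st,f),open("w3.pkl","wb"));print(st["ee_pos"],st["ee_rot"],st["time_s"])
cv2.imwrite("pics/w5.png",cv2.resize(f["frame"][80:280,130:400,::-1],None,fx=2.9,fy=2.9,interpolation=cv2.INTER_CUBIC))
st,f=pickle.load(open("w2.pkl","rb"))
def cr(u,v): return ((u+.5)/2.9-.5+130,(v+.5)/2.9-.5+80)
P=lambda u,v:atz(f,cr(u,v),75,st)[:2]
b1,b2=P(245,309),P(446,256)
c=[P(*q) for q in((259,235),(397,198),(428,330),(297,362))]
print(b1,b2,(b1+b2)/2,np.linalg.norm(b2-b1),np.degrees(np.arctan2(*(b2-b1)[::-1])))
print(np.mean(c,0),[np.linalg.norm(c[i]-c[i-1]) for i in range(4)])
# blue contour rectangle via hue
g=cv2.cvtColor(f["frame"],cv2.COLOR_RGB2HSV);m=cv2.inRange(g,(22,120,120),(32,255,255));n,l,s,ce=cv2.connectedComponentsWithStats(m)
print([(s[i,4],ce[i].round(1),atz(f,ce[i],75,st)[:2].round(1)) for i in range(1,n) if s[i,4]>25])
for q in((60,98),(510,0),(590,385),(575,455),(213,538)):print(P(*q).round(1))
E
```

```text
[502.4582889  308.97219404 214.12727687] [1.79995480e+02 2.26977806e-02 8.99481365e+01] 2.675
[ 510.45485106 -216.21224184] [ 580.14874204 -197.21165353] [ 545.30179655 -206.71194769] 72.23753038172089 15.249887342285042
[ 545.49650534 -206.68230732] [np.float64(47.37608551349315), np.float64(48.65683212139018), np.float64(47.974028244371766), np.float64(47.78459735227533)]
[(np.int32(85), array([283.2, 167.8]), array([ 579.9, -197. ])), (np.int32(61), array([248.2, 174. ]), array([ 545. , -203.5])), (np.int32(78), array([214.1, 186.4]), array([ 510.4, -216.4])), (np.int32(46), array([435.4, 278.1]), array([ 752.2, -321.1]))]
[ 451.8 -144.5]
[ 597.9 -113.9]
[ 633.2 -244.2]
[ 629.8 -271.4]
[ 495.9 -305.6]
```

View pics/w5.png

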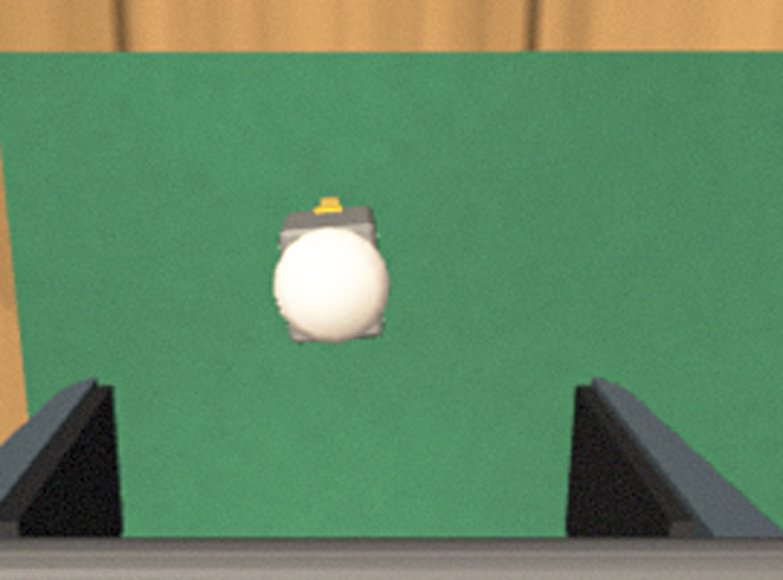

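The white lamp's dome is centred at crop (332,284) with a radius of about 58. The grip-body edges run (287,213)-(374,207) at the lower end and (297,341)-(383,334) at the top, so it's turned about 4°. A lug shows at (330,202).

```bash
python3 - <<'E'
from h import *
import pickle
st,f=pickle.load(open("w3.pkl","rb"))
def P(u,v,z): return atz(f,((u+.5)/2.9-.5+130,(v+.5)/2.9-.5+80),z,st)[:2]
for a,b,z in(((287,213),(374,207),30),((297,341),(383,334),72)):
    p,q=P(*a,z),P(*b,z);print(p,q,(p+q)/2,np.linalg.norm(q-p),np.degrees(np.arctan2(*(q-p)[::-1])))
print("dome",P(332,284,74)); print("lug",P(330,199,4))
E
```

```text
[482.17681994 329.95056981] [516.01990961 332.26344411] [499.09836477 331.10700696] 33.92202980173041 3.9095781260256066
[487.55103494 290.81617453] [518.21715406 293.39725553] [502.8840945  292.10671503] 30.774548599150503 4.811085233887857
dome [500.16540777 312.20848546]
lug [498.53994596 331.56410785]
```

Request:
send_rows(motion=[{"tx":0.0058,"ty":-0.0038,"tz":0,"rx":0,"ry":0,"rz":-0.15,"gripper":-1},{"tx":0,"ty":0,"tz":0.1,"rx":0,"ry":0,"rz":0,"gripper":-1},{"tx":0,"ty":0,"tz":0.1,"rx":0,"ry":0,"rz":0,"gripper":-1},{"tx":0,"ty":0,"tz":0.1,"rx":0,"ry":0,"rz":0,"gripper":-1},{"tx":0,"ty":0,"tz":0.064,"rx":0,"ry":0,"rz":0,"gripper":-1},{"tx":0,"ty":0,"tz":0,"rx":0,"ry":0,"rz":0,"gripper":-1},{"tx":0,"ty":0,"tz":0,"rx":0,"ry":0,"rz":0,"gripper":-1}])

```text
time_s: 3.6
ee_pos: [501.9, 313.0, 33.5]
ee_rot: [179.9, -0.1, 94.4]
force: [-0.1, 1.1, 0.4]
gripper_width: 91.0
gripper_force: 0.0
```

Request:
send_rows(motion=[{"tx":0,"ty":0,"tz":0,"rx":0,"ry":0,"rz":0,"gripper":1},{"tx":0,"ty":0,"tz":0,"rx":0,"ry":0,"rz":0,"gripper":1},{"tx":0,"ty":0,"tz":0,"rx":0,"ry":0,"rz":0,"gripper":1},{"tx":0,"ty":0,"tz":0,"rx":0,"ry":0,"rz":0,"gripper":1},{"tx":0,"ty":0,"tz":0,"rx":0,"ry":0,"rz":0,"gripper":1},{"tx":0,"ty":0,"tz":0,"rx":0,"ry":0,"rz":0,"gripper":1},{"tx":0,"ty":0,"tz":0,"rx":0,"ry":0,"rz":0,"gripper":1},{"tx":0,"ty":0,"tz":0,"rx":0,"ry":0,"rz":0,"gripper":1}], grip_force=40)

```text
time_s: 4.6
ee_pos: [500.5, 312.9, 31.9]
ee_rot: [-180.0, 0.0, 94.5]
force: [-0.6, 0.0, 0.3]
gripper_width: 38.3
gripper_force: 40.0
```

Request:
send_rows(motion=[{"tx":0,"ty":0,"tz":0,"rx":0,"ry":0,"rz":0,"gripper":1},{"tx":0,"ty":0,"tz":0,"rx":0,"ry":0,"rz":0,"gripper":1},{"tx":0,"ty":0,"tz":0,"rx":0,"ry":0,"rz":0,"gripper":1},{"tx":0,"ty":0,"tz":0,"rx":0,"ry":0,"rz":0,"gripper":1}])

```text
time_s: 5.1
ee_pos: [500.6, 312.9, 32.0]
ee_rot: [-180.0, 0.0, 94.5]
force: [-1.1, -0.6, 0.3]
gripper_width: 38.3
gripper_force: 40.0
```

```bash
python3 - <<'E'
from h import *
st=env.state();print(st["gripper_width"],st["gripper_force"],st["time_s"],st["torque"])
f=env.grab_frame("wrist");cv2.imwrite("pics/w6.png",cv2.resize(f["frame"][130:330,130:400,::-1],None,fx=2.9,fy=2.9,interpolation=cv2.INTER_CUBIC))
E
```

```text
38.30466853533427 40.00005710738151 5.1 [0.01132314 0.16734358 0.01469232]
```

View pics/w6.png

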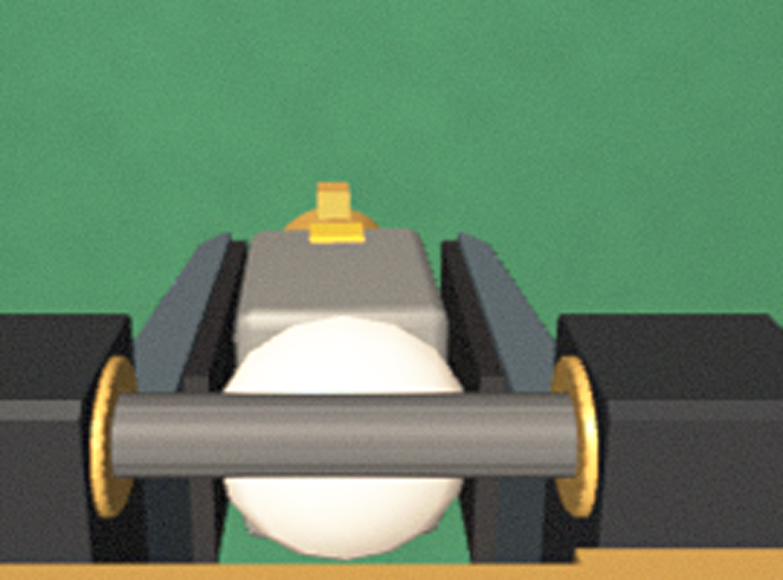

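The pads seem to be pinching the dome: the opening is 38.3 instead of 34. The grip body at crop columns 250-430 has gaps on both sides, from 246 to 441, and the dome touches at 222 and 466. The foot also sits about 2 mm to the left (lug at 333, finger centre 343), so the wrist camera has about a 2 mm bias in tool y. I'll regrasp lower and shifted.

Request:
send_rows(motion=[{"tx":0,"ty":0,"tz":0,"rx":0,"ry":0,"rz":0,"gripper":-1},{"tx":0,"ty":0,"tz":0,"rx":0,"ry":0,"rz":0,"gripper":-1},{"tx":0,"ty":0,"tz":0,"rx":0,"ry":0,"rz":0,"gripper":-1},{"tx":0,"ty":-0.003,"tz":0.01,"rx":0,"ry":0,"rz":0,"gripper":-1},{"tx":0,"ty":0,"tz":0,"rx":0,"ry":0,"rz":0,"gripper":1},{"tx":0,"ty":0,"tz":0,"rx":0,"ry":0,"rz":0,"gripper":1},{"tx":0,"ty":0,"tz":0,"rx":0,"ry":0,"rz":0,"gripper":1},{"tx":0,"ty":0,"tz":0,"rx":0,"ry":0,"rz":0,"gripper":1},{"tx":0,"ty":0,"tz":0,"rx":0,"ry":0,"rz":0,"gripper":1},{"tx":0,"ty":0,"tz":0,"rx":0,"ry":0,"rz":0,"gripper":1},{"tx":0,"ty":0,"tz":0,"rx":0,"ry":0,"rz":0,"gripper":1}], grip_force=20)

```text
time_s: 6.52
ee_pos: [499.1, 312.8, 27.1]
ee_rot: [180.0, -0.0, 94.5]
force: [-0.9, -1.2, 0.2]
gripper_width: 39.1
gripper_force: 20.0
```

```bash
python3 - <<'E'
from h import *
f=env.grab_frame("wrist")["frame"][195:325,185:315,::-1];g=env.grab_frame("side")
K_=K(g);p=cv2.projectPoints(np.array([[499.,312,70]]),np.array(g["rvec"],float),np.array(g["tvec"],float),K_,None)[0].ravel();print(p)
u,v=p.astype(int);s=g["frame"][max(0,v-45):v+45,u-25:u+25,::-1]
a=cv2.resize(f,(480,480),interpolation=cv2.INTER_CUBIC);b=cv2.resize(s,(int(480*s.shape[1]/s.shape[0]),480),interpolation=cv2.INTER_CUBIC)
cv2.imwrite("pics/w7.png",np.hstack([a,b]))
E
```

```text
[306.45215195 290.98277202]
```

View pics/w7.png

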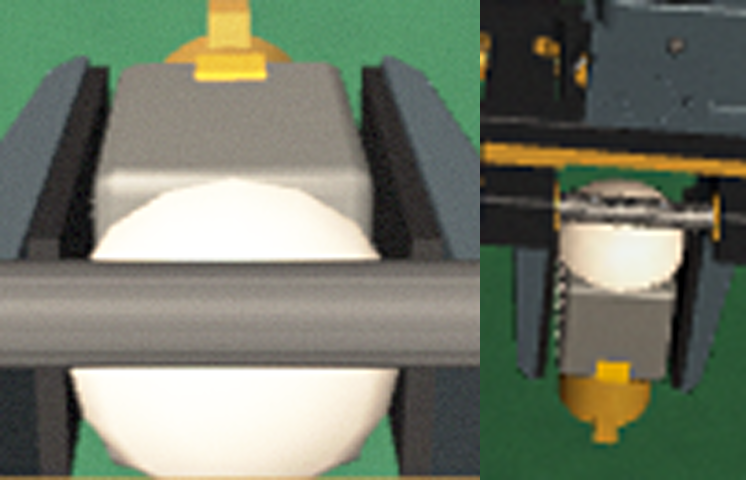

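The picture shows the lamp now upright and centred between the fingers: lug at 230, finger centre at 234. The side view shows fins on the flats, which fits the wider reading. I'll regrasp at nominal height with more force, then lift and check.

Request:
send_rows(motion=[{"tx":0,"ty":0,"tz":0,"rx":0,"ry":0,"rz":0,"gripper":-1},{"tx":0,"ty":0,"tz":0,"rx":0,"ry":0,"rz":0,"gripper":-1},{"tx":0,"ty":0,"tz":-0.01,"rx":0,"ry":0,"rz":0,"gripper":-1},{"tx":0,"ty":0,"tz":0,"rx":0,"ry":0,"rz":0,"gripper":1},{"tx":0,"ty":0,"tz":0,"rx":0,"ry":0,"rz":0,"gripper":1},{"tx":0,"ty":0,"tz":0,"rx":0,"ry":0,"rz":0,"gripper":1},{"tx":0,"ty":0,"tz":0,"rx":0,"ry":0,"rz":0,"gripper":1},{"tx":0,"ty":0,"tz":0,"rx":0,"ry":0,"rz":0,"gripper":1},{"tx":0,"ty":0,"tz":0,"rx":0,"ry":0,"rz":0,"gripper":1},{"tx":0,"ty":0,"tz":0,"rx":0,"ry":0,"rz":0,"gripper":1}], grip_force=45)

```text
time_s: 7.88
ee_pos: [499.0, 312.8, 31.9]
ee_rot: [-180.0, 0.0, 94.5]
force: [0.2, 0.2, 1.1]
gripper_width: 38.1
gripper_force: 45.0
```

Request:
send_rows(motion=[{"tx":0,"ty":0,"tz":-0.04,"rx":0,"ry":0,"rz":0,"gripper":1},{"tx":0,"ty":0,"tz":-0.07,"rx":0,"ry":0,"rz":0,"gripper":1},{"tx":0,"ty":0,"tz":-0.08,"rx":0,"ry":0,"rz":0,"gripper":1},{"tx":0,"ty":0,"tz":-0.05,"rx":0,"ry":0,"rz":0,"gripper":1},{"tx":0,"ty":0,"tz":0,"rx":0,"ry":0,"rz":0,"gripper":1},{"tx":0,"ty":0,"tz":0,"rx":0,"ry":0,"rz":0,"gripper":1}])

```text
time_s: 8.62
ee_pos: [498.4, 312.3, 150.5]
ee_rot: [-179.9, 0.1, 94.5]
force: [0.7, -0.0, -1.4]
gripper_width: 38.0
gripper_force: 45.0
```

Request:
send_rows(motion=[{"tx":-0.0543,"ty":0.0047,"tz":0,"rx":0,"ry":0,"rz":0,"gripper":1},{"tx":-0.1043,"ty":0,"tz":0,"rx":0,"ry":0,"rz":0,"gripper":1},{"tx":-0.1043,"ty":0,"tz":0,"rx":0,"ry":0,"rz":0,"gripper":1},{"tx":-0.1043,"ty":0,"tz":0,"rx":0,"ry":0,"rz":0,"gripper":1},{"tx":-0.1043,"ty":0,"tz":0,"rx":0,"ry":0,"rz":0,"gripper":1},{"tx":-0.1043,"ty":0,"tz":0,"rx":0,"ry":0,"rz":0,"gripper":1},{"tx":-0.1043,"ty":0,"tz":0,"rx":0,"ry":0,"rz":0,"gripper":1},{"tx":-0.1043,"ty":0,"tz":0,"rx":0,"ry":0,"rz":0,"gripper":1},{"tx":-0.1043,"ty":0,"tz":0,"rx":0,"ry":0,"rz":0,"gripper":1},{"tx":-0.1043,"ty":0,"tz":0,"rx":0,"ry":0,"rz":0,"gripper":1},{"tx":-0.05,"ty":0,"tz":0,"rx":0,"ry":0,"rz":0,"gripper":1},{"tx":0,"ty":0,"tz":0,"rx":0,"ry":0,"rz":0,"gripper":1}])

```text
time_s: 10.12
ee_pos: [541.5, -208.3, 149.8]
ee_rot: [-179.8, -0.1, 94.3]
force: [0.4, -0.2, -1.1]
gripper_width: 37.6
gripper_force: 45.0
```

Request:
send_rows(motion=[{"tx":0,"ty":0,"tz":0,"rx":0,"ry":0,"rz":-0.2,"gripper":1},{"tx":0,"ty":0,"tz":0,"rx":0,"ry":0,"rz":-0.34,"gripper":1},{"tx":0,"ty":0,"tz":0,"rx":0,"ry":0,"rz":-0.34,"gripper":1},{"tx":0,"ty":0,"tz":0,"rx":0,"ry":0,"rz":-0.34,"gripper":1},{"tx":0,"ty":0,"tz":0,"rx":0,"ry":0,"rz":-0.34,"gripper":1},{"tx":0,"ty":0,"tz":0,"rx":0,"ry":0,"rz":-0.34,"gripper":1},{"tx":0,"ty":0,"tz":0,"rx":0,"ry":0,"rz":-0.34,"gripper":1},{"tx":0,"ty":0,"tz":0,"rx":0,"ry":0,"rz":-0.34,"gripper":1},{"tx":0,"ty":0,"tz":0,"rx":0,"ry":0,"rz":-0.34,"gripper":1},{"tx":0,"ty":0,"tz":0,"rx":0,"ry":0,"rz":-0.34,"gripper":1},{"tx":0,"ty":0,"tz":0,"rx":0,"ry":0,"rz":-0.097,"gripper":1},{"tx":0,"ty":0,"tz":0,"rx":0,"ry":0,"rz":0,"gripper":1}])

```text
time_s: 11.62
ee_pos: [541.8, -205.5, 150.9]
ee_rot: [179.9, -0.1, -164.8]
force: [-0.3, 0.1, -1.6]
gripper_width: 38.2
gripper_force: 45.0
```

```bash
python3 - <<'E'
from h import *
st=env.state();print({k:np.round(v,2) for k,v in st.items()})
import pickle
# socket cross-check in first scene/side pictures: yellow bars near the tester
for n in("scene","side"):
    _,f=pickle.load(open(n+".pkl","rb"));h=cv2.cvtColor(f["frame"],cv2.COLOR_RGB2HSV);m=cv2.inRange(h,(18,90,90),(35,255,255))
    c,l,s,ce=cv2.connectedComponentsWithStats(m)
    for i in range(1,c):
        p=atz(f,ce[i],75)
        if np.hypot(p[0]-545,p[1]+207)<60: print(n,s[i,4],ce[i].round(1),p.round(1))
st=env.state();f=env.grab_frame("wrist")
cv2.imwrite("pics/w8.png",cv2.resize(f["frame"][100:340,100:420,::-1],None,fx=2.5,fy=2.5,interpolation=cv2.INTER_CUBIC))
E
```

```text
{'time_s': np.float64(11.62), 'qpos': array([-2.1920e+01,  2.1400e+01,  9.4480e+01,  3.0000e-02,  6.4250e+01,
       -1.2717e+02]), 'qvel': array([-0.24, -0.09, -0.38, -0.23,  0.01,  0.66]), 'effort': array([-6.000e-02, -4.356e+01, -2.232e+01, -7.000e-02,  4.000e-02,
       -1.100e-01]), 'ee_pos': array([ 541.77, -205.5 ,  150.89]), 'ee_rot': array([ 1.7990e+02, -1.0000e-01, -1.6476e+02]), 'force': array([-0.31,  0.07, -1.62]), 'torque': array([ 0.18, -0.03, -0.07]), 'gripper_force': np.float64(45.0), 'gripper_width': np.float64(38.22)}
scene 13 [ 94.  176.7] [ 508.7 -219.5   75. ]
scene 24 [ 98.5 196.7] [ 573.4 -201.4   75. ]
side 12 [289.5 137.5] [ 576.8 -197.5   75. ]
side 11 [316.7 136.5] [ 507.  -216.7   75. ]
side 1 [308. 139.] [ 528.7 -198.4   75. ]
```

View pics/w8.png

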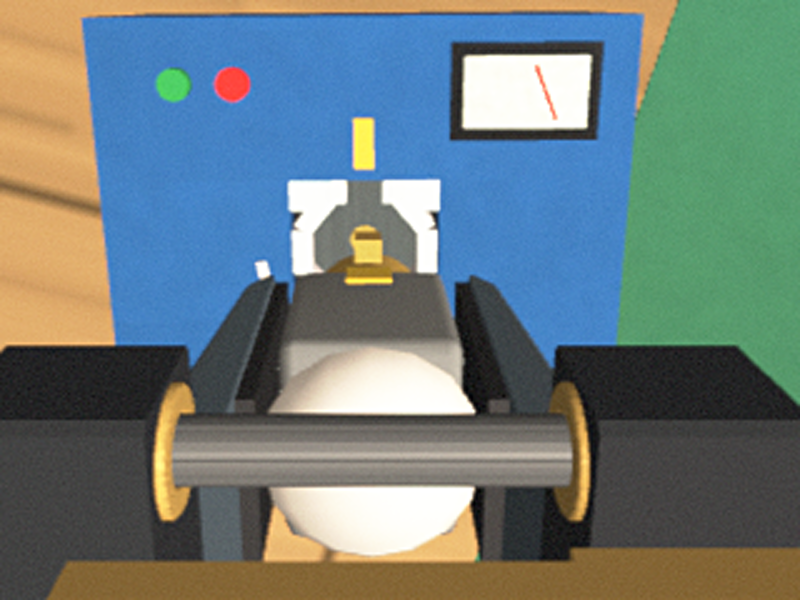

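The picture shows the slot and yellow bar at column 364 and the lug at 368. They're aligned in yaw and within about 1.5 mm sideways, and the arm is still settling towards its target. I'll descend to just above the mouth.

Request:
send_rows(motion=[{"tx":0.001,"ty":0,"tz":0.03,"rx":0,"ry":0,"rz":0,"gripper":1},{"tx":0,"ty":0,"tz":0.03,"rx":0,"ry":0,"rz":0,"gripper":1},{"tx":0,"ty":0,"tz":0.018,"rx":0,"ry":0,"rz":0,"gripper":1},{"tx":0,"ty":0,"tz":0,"rx":0,"ry":0,"rz":0,"gripper":1},{"tx":0,"ty":0,"tz":0,"rx":0,"ry":0,"rz":0,"gripper":1},{"tx":0,"ty":0,"tz":0,"rx":0,"ry":0,"rz":0,"gripper":1},{"tx":0,"ty":0,"tz":0,"rx":0,"ry":0,"rz":0,"gripper":1}])

```text
time_s: 12.55
ee_pos: [542.1, -207.2, 113.4]
ee_rot: [-180.0, 0.0, -164.8]
force: [-0.2, -0.1, -1.3]
gripper_width: 38.2
gripper_force: 45.0
```

Request:
send_rows(motion=[{"tx":0,"ty":0,"tz":0.006,"rx":0,"ry":0,"rz":0,"gripper":1},{"tx":0,"ty":0,"tz":0.006,"rx":0,"ry":0,"rz":0,"gripper":1},{"tx":0,"ty":0,"tz":0.006,"rx":0,"ry":0,"rz":0,"gripper":1},{"tx":0,"ty":0,"tz":0.006,"rx":0,"ry":0,"rz":0,"gripper":1},{"tx":0,"ty":0,"tz":0,"rx":0,"ry":0,"rz":0,"gripper":1},{"tx":0,"ty":0,"tz":0,"rx":0,"ry":0,"rz":0,"gripper":1}])

```text
time_s: 13.3
ee_pos: [542.0, -207.1, 101.0]
ee_rot: [-180.0, 0.0, -164.8]
force: [-0.5, -1.3, -1.4]
gripper_width: 37.9
gripper_force: 45.0
```

Request:
send_rows(motion=[{"tx":0,"ty":0,"tz":0.006,"rx":0,"ry":0,"rz":0,"gripper":1},{"tx":0,"ty":0,"tz":0.006,"rx":0,"ry":0,"rz":0,"gripper":1},{"tx":0,"ty":0,"tz":0.006,"rx":0,"ry":0,"rz":0,"gripper":1},{"tx":0,"ty":0,"tz":0.004,"rx":0,"ry":0,"rz":0,"gripper":1},{"tx":0,"ty":0,"tz":0,"rx":0,"ry":0,"rz":0,"gripper":1},{"tx":0,"ty":0,"tz":0,"rx":0,"ry":0,"rz":0,"gripper":1}])

```text
time_s: 14.05
ee_pos: [542.1, -207.1, 90.4]
ee_rot: [-180.0, 0.0, -164.8]
force: [0.5, -0.1, 2.6]
gripper_width: 38.3
gripper_force: 45.0
```

Request:
send_rows(motion=[{"tx":0,"ty":0,"tz":0.005,"rx":0,"ry":0,"rz":0,"gripper":1},{"tx":0,"ty":0,"tz":0.005,"rx":0,"ry":0,"rz":0,"gripper":1},{"tx":0,"ty":0,"tz":0.003,"rx":0,"ry":0,"rz":0,"gripper":1},{"tx":0,"ty":0,"tz":0,"rx":0,"ry":0,"rz":0,"gripper":1},{"tx":0,"ty":0,"tz":0,"rx":0,"ry":0,"rz":0,"gripper":1},{"tx":0,"ty":0,"tz":0,"rx":0,"ry":0,"rz":0,"gripper":1}])

```text
time_s: 14.8
ee_pos: [542.3, -207.2, 84.1]
ee_rot: [-180.0, 0.1, -164.8]
force: [-0.9, 0.5, 7.1]
gripper_width: 38.0
gripper_force: 45.0
```

Request:
send_rows(motion=[{"tx":0,"ty":0,"tz":0.002,"rx":0,"ry":0,"rz":0,"gripper":1},{"tx":0,"ty":0,"tz":0.002,"rx":0,"ry":0,"rz":0,"gripper":1},{"tx":0,"ty":0,"tz":0,"rx":0,"ry":0,"rz":0,"gripper":1},{"tx":0,"ty":0,"tz":0,"rx":0,"ry":0,"rz":0,"gripper":1},{"tx":0,"ty":0,"tz":0,"rx":0,"ry":0,"rz":0,"gripper":1}])

```text
time_s: 15.42
ee_pos: [542.7, -207.2, 83.5]
ee_rot: [-179.9, 0.1, -164.8]
force: [-2.6, 1.9, 14.0]
gripper_width: 37.9
gripper_force: 45.0
```

Force jumped to about 15 N net at z = 83.5, so it's fully home. Now the clockwise twist, in parts.

Request:
send_rows(motion=[{"tx":0,"ty":0.0003,"tz":0,"rx":0,"ry":0,"rz":0.2,"gripper":1},{"tx":0,"ty":0.0003,"tz":0,"rx":0,"ry":0,"rz":0.2,"gripper":1},{"tx":0,"ty":0.0003,"tz":0,"rx":0,"ry":0,"rz":0.2,"gripper":1},{"tx":0,"ty":0.0003,"tz":0,"rx":0,"ry":0,"rz":0.2,"gripper":1},{"tx":0,"ty":0.0003,"tz":0,"rx":0,"ry":0,"rz":0.2,"gripper":1},{"tx":0,"ty":0,"tz":0,"rx":0,"ry":0,"rz":0,"gripper":1},{"tx":0,"ty":0,"tz":0,"rx":0,"ry":0,"rz":0,"gripper":1}])

```text
time_s: 16.3
ee_pos: [543.2, -206.7, 83.6]
ee_rot: [-180.0, 0.2, 165.2]
force: [-1.9, 1.4, 14.0]
gripper_width: 38.5
gripper_force: 45.0
```

```bash
python3 -c "
from h import *
s=env.state();print(s['force'],s['torque'],s['ee_pos'],s['ee_rot'],s['qpos'])"
```

```text
[-1.87397966  1.42639797 14.00128651] [0.40905042 0.17030773 0.04729037] [ 543.16801256 -206.73574073   83.5719034 ] [-179.98005416    0.23279847  165.22085387] [-2.19765975e+01  2.50443707e+01  9.95023678e+01  1.14182790e-02
  5.52197989e+01 -9.72039051e+01]
```

Request:
send_rows(motion=[{"tx":0,"ty":0.0003,"tz":0,"rx":0,"ry":0,"rz":0.2,"gripper":1},{"tx":0,"ty":0.0003,"tz":0,"rx":0,"ry":0,"rz":0.2,"gripper":1},{"tx":0,"ty":0.0003,"tz":0,"rx":0,"ry":0,"rz":0.2,"gripper":1},{"tx":0,"ty":0.0003,"tz":0,"rx":0,"ry":0,"rz":0.2,"gripper":1},{"tx":0,"ty":0.0003,"tz":0,"rx":0,"ry":0,"rz":0.2,"gripper":1},{"tx":0,"ty":0.0003,"tz":0,"rx":0,"ry":0,"rz":0.2,"gripper":1},{"tx":0,"ty":0.0003,"tz":0,"rx":0,"ry":0,"rz":0.2,"gripper":1},{"tx":0,"ty":0.0003,"tz":0,"rx":0,"ry":0,"rz":0.2,"gripper":1},{"tx":0,"ty":0,"tz":0,"rx":0,"ry":0,"rz":0,"gripper":1},{"tx":0,"ty":0,"tz":0,"rx":0,"ry":0,"rz":0,"gripper":1}])

```text
time_s: 17.55
ee_pos: [544.0, -206.4, 83.5]
ee_rot: [179.9, 0.2, 117.3]
force: [-1.1, -1.1, 11.7]
gripper_width: 38.1
gripper_force: 45.0
```

```bash
python3 -c "
from h import *
s=env.state();print(s['force'],s['torque'],s['ee_pos'],s['ee_rot'],s['qpos'][5])"
```

```text
[-1.11581619 -1.08565322 11.72143902] [-0.06266292  0.14024528  0.19312123] [ 544.01342506 -206.38043614   83.54841255] [179.85518845   0.23901212 117.25265667] -49.101019223530855
```

Request:
send_rows(motion=[{"tx":0,"ty":0,"tz":0,"rx":0,"ry":0,"rz":0.1,"gripper":1},{"tx":0,"ty":0,"tz":0,"rx":0,"ry":0,"rz":0.1,"gripper":1},{"tx":0,"ty":0,"tz":0.001,"rx":0,"ry":0,"rz":0.1,"gripper":1},{"tx":0,"ty":0,"tz":0,"rx":0,"ry":0,"rz":0,"gripper":1},{"tx":0,"ty":0,"tz":0,"rx":0,"ry":0,"rz":0,"gripper":1}])

```text
time_s: 18.18
ee_pos: [544.2, -206.5, 83.5]
ee_rot: [179.8, 0.2, 108.3]
force: [-0.8, -0.9, 15.0]
gripper_width: 38.0
gripper_force: 45.0
```

```bash
python3 -c "
from h import *
s=env.state();print(s['force'],s['torque'],s['ee_pos'],s['ee_rot'],s['qpos'][5])"
```

```text
[-0.7943011  -0.87058593 14.98113289] [-0.02202982  0.24341911  0.4078367 ] [ 544.21838499 -206.48928186   83.51317009] [179.79615486   0.24966715 108.29628471] -40.13142298462817
```

Request:
send_rows(motion=[{"tx":0,"ty":0,"tz":0,"rx":0,"ry":0,"rz":0.1,"gripper":1},{"tx":0,"ty":0,"tz":0.001,"rx":0,"ry":0,"rz":0.05,"gripper":1},{"tx":0,"ty":0,"tz":0,"rx":0,"ry":0,"rz":0,"gripper":1},{"tx":0,"ty":0,"tz":0,"rx":0,"ry":0,"rz":0,"gripper":1},{"tx":0,"ty":0,"tz":0,"rx":0,"ry":0,"rz":0,"gripper":1}])

```text
time_s: 18.8
ee_pos: [544.5, -206.6, 83.5]
ee_rot: [179.8, 0.3, 103.9]
force: [-1.9, 0.3, 17.7]
gripper_width: 38.3
gripper_force: 45.0
```

```bash
python3 -c "
from h import *
s=env.state();print(s['force'],s['torque'],s['ee_pos'],s['ee_rot'],s['qpos'][5],s['gripper_width'])"
```

```text
[-1.91342174  0.31589335 17.72485039] [0.0304301  0.2983243  0.95204118] [ 544.47248976 -206.60239211   83.46825948] [179.76117104   0.29172239 103.94164134] -35.73005534287121 38.28811711338529
```

```bash
python3 -c "
from h import *
print(env.job_done())"
```

```text
the job is handed in; nothing more can be done
None
```

I handed the job in with the white lamp still gripped in the tester, pressed fully home (about 18 N down) and twisted about 90° clockwise until the torque rose sharply at the stop; I went by the force and torque readings and took no final picture. The orange lamp, screwdriver and jar were not touched.

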